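# Hold the angle gauge at the recorded bevel on a ship timber's clench bolt

### The arm

A 6-joint arm with a two-finger parallel gripper is mounted at the origin on the work surface. World frame = base frame: x ahead of the robot, y to its left, z up, the work surface at z = 0. Lengths are in m, angles in rad, forces in N, time in s.
With the tool pointing down it reaches from about 0.375 to 0.925 m from the base axis. Payload 5.7 kg.
Tool frame: the origin (TCP) lies midway between the tips of the shut fingers; the grasp point (between the pads) lies 19 mm behind it; z points along the fingers, y is the line along which they close (so a half turn about z gives the same grasp; the last joint's range is limited). The gripper opens to 88 mm and grips with 3 to 60 N. Pads are 20 mm wide; open, the fingers measure 115 mm over their backs; the gripper's body (75 mm by 178 mm) begins 61 mm behind the grasp point.
Start: joints at [-1.291, 0.359, 1.51, -0, 1.272, -0.115], TCP at [0.231, -0.554, 0.223] pointing down, gripper open.
Joint ranges: [-2.97, 2.97], [-1.01, 2.36], [0.21, 2.38], [-0.96, 4.11], [0.2, 2.71], [-2.98, 2.98]. Speed limits (rad/s): [2.39, 2.39, 3.14, 3.14, 3.14, 3.14].

### API

Orientations are given as a unit quaternion [x, y, z, w].
In Python, from bench import move_ptp, servo_line, goto_joints, move_gripper, sleep, inverse_kinematics, capture, PlanningError, close_job, spot_in, silhouettes, current_clock, current_joint_pos, current_qvel, current_joint_torque, current_position, current_orientation, current_force, current_torque, current_finger_gap, current_grip_force gives the robot as it stands. Calls block until the motion is done:
- move_ptp(position, orientation): joint-space move of the TCP to a pose.
- servo_line(position, orientation=None, rate=0.15, contact_N=None): straight line of the TCP; orientation=None keeps the orientation; rate is the mean speed in m/s. With contact_N (N) it stops when the force on the tool has changed by that much, and returns True; else False.
- goto_joints(angles): joint-space move.
- move_gripper(opening): finger opening in m; the grip force is fixed at half the most; returns when the fingers have stopped.
- sleep(seconds).
- inverse_kinematics(position, orientation): joint angles nearest the present ones, or None.
- capture(name): name is "side" or "top"; returns a dict with "image" (384x512x3 uint8, blue, green, red), "range_z" (384x512 float32, m along the optical axis (not along the pixel's ray), 0 where there is no reading), "intrinsics" (3x3 intrinsics, pixels), "k1" (the pictures are not rectified: a ray, as slopes to the right and down, at radius r is drawn at 1 + k1 r^2 times it, then the intrinsics apply), "R" (3x3) and "t" (3): a world point X has camera coordinates R X + t. Camera axes: x right, y down, z forward; pixel columns grow to the right and rows downward; lengths in m; the calibration is good to about 2 mm. A picture is of the moment at which its call begins.
A pose or a line that the arm cannot do raises PlanningError and nothing moves.
- close_job(): hands the job in; it is judged then, once.
Trained networks look in the newest picture that a camera, given by its name, has taken for a name from the list of things; names that differ only in an ending like _2 or _b are one class to them, and where a whole thing is asked for, a point or a joint stands for the part that bears it (a point fixed in the world has none). Each returns a list of dicts, best first, with "conf" (0 to 1); they miss things now and then, are a little off and sometimes report something else, mostly with a low value. They report only what shows in the picture. A call takes as long as a camera call.
- spot_in(camera, query): "xy" ([column, row] in pixels, amid what is visible of it).
- silhouettes(camera, query): "region" (384x512 bool, what is visible of it) and "xy" ([column, row] in pixels, amid what is visible of it).
Readings, each from a call of its own:
- current_clock(): time.
- current_joint_pos(): joint angles.
- current_qvel(): joint speeds.
- current_joint_torque(): joint torques, N m.
- current_position(): TCP position.
- current_orientation(): TCP orientation.
- current_force(): force on the tool from outside, world axes, zero at the start.
- current_torque(): the same for the moment, N m.
- current_finger_gap(): finger opening in m.
- current_grip_force(): force on a finger pad.
Only numpy, scipy, OpenCV 4.12 (cv2) and the standard library are available. Lean on these libraries where they do the work, as an engineer would, in place of code of your own. Each camera call takes 0.05 s, during which the arm holds its last target. There are 200 camera calls.

### The job

The old ship's timber is lying under the hold-down clamp: first turn the clamp's orange torque knob clockwise until it clicks past its detent, so the timber is held. Then take the angle gauge by its black grip, rest the middle of its base on the lumpy copper stud that stands up from the timber, with the gauge lying along the timber, and gently rock it until its swinging pointer settles on the red mark. Finish while still holding it there, the gauge touching nothing but the stud, so that the gap under it can be photographed, and leave the other things on the bench where they are.

Things in the scene. Friction and masses are not known exactly. Their poses are not given: they have to be found in the camera images.
- clamp_knob (a joint): turn of the clamp's torque knob, rad: 0 to 0.1 at the start, grows clockwise seen from above, stop at 1.3. It turns freely to 0.3, then a sprung ball resists with up to some 0.15 N m until 0.6; let go before that it springs back to 0.3, beyond it snaps on to 0.88, past the click. Turn it to about 1.1; there it stays.
- knob_grip (a point): centre of the knob's orange bar, on its upright axis, 0.152 above the bench; turns with the knob. Bar 50 long (its own x), 14 thick (y), 26 tall (+-13). The clamp arm's top is 28 below this point; the arm runs from here along the timber's +x and carries a detent block, 32 from the axis, top 15 below this point. The stud is 170 away along the timber's +y.
- timber: dark oak offcut, 300 long (its own y), 90 wide (x), 50 tall, fixed on an aluminium board 160 by 340 and 12 thick; origin at the centre of its underside, so its top is 50 above it (62 above the bench). Its y points from the clamp end to the stud end.
- clamp: steel hold-down clamp on the timber: post behind it, arm above it, rubber pad; fixed. Origin at bench height under the knob's axis; the arm's top is 123 above the bench.
- stud_top (a point): top of the copper clench bolt (stud) on the timber's centre line, 30 above the timber's top, 91.5 above the bench; lumpy mushroom head of 31 diameter, its lumps about 0.5 mm higher and up to 7 mm off this point. Axes as the timber's.
- stud: the copper stud itself; fixed. Origin at its foot on the timber's top, 29.5 below stud_top. A stiff thing: a gauge held 1 mm too low presses with some 10 to 20 N.
- gauge: pendulum angle gauge, loose, about 0.26 kg, standing on its flat base at the start. Origin: centre of the underside. Base 120 long (its own y), 26 thick (x), 14 tall; blue round dial housing 88 diameter, 24 thick, centre 58 up, the same white dial on both faces (+-x); on top a black grip block 36 long (y), 20 thick (x), 102 to 147 up.
- gauge_grip (a point): middle of the black grip block, 124 above the base's underside on the gauge's own z; gauge axes. Pinch across its own x (20 thick).
- gauge_base (a point): centre of the underside of the gauge's base; gauge axes.
- pointer (a joint): swing of the black weighted pointer about the gauge's own +x, rad; 0 when it points along the gauge's z. It hangs free and always comes to rest pointing straight up in the world; swings about 0.5 s a time and settles in 1 to 2 s.
- mark (a joint): turn of the stiff bezel with the red mark about the gauge's own +x, rad, 0 when on the gauge's z; set to 0.12 to 0.30 before the start, stays. The pointer is on the mark when both joints are equal: when the gauge is rocked by minus this angle about its own x (its top leaning to its own +y).
- pointer_tip (a point): tip of the pointer on the dial, 34 above the pivot along the pointer (its own z); the pivot is 58 above the base
- mark_tip (a point): inner end of the red mark, 34 from the same pivot along the bezel's own z; the mark is 4.4 wide
- jar_mid (a point): middle of an amber glass jar, 58 diameter, 75 tall: a bystander
- beaker_rim (a point): mouth of a glass beaker, 72 diameter, 95 tall: a bystander
- brush_grip (a point): handle of a brush, 170 long, lying: a bystander
- spatula_grip (a point): handle of a slim steel spatula, 200 long, lying: a bystander
- scale_bar: black and white photo scale bar, 150 by 20 by 5, lying: a bystander
- brick: brick fragment, 75 by 95 by 55: a bystander

How it is judged:
On the way, in this order (a step that is already met when the one before it is completed fails the run):
1. the torque knob is turned clockwise past its click (value of joint clamp_knob above 0.8 rad), for 0.2 s.
2. the gauge is lifted off the bench by its grip (height (world z) of gauge_base above 0.03 m and contact force between the fingers and gauge above 2 N), for 0.2 s.
3. the middle of the gauge's base rests on the stud (contact force between gauge and stud above 0.5 N and z of stud_top in the frame of gauge_base between -0.007 and 0.007 m and y of stud_top in the frame of gauge_base between -0.035 and 0.035 m), for 0.1 s.
At the end, for the whole second after the job is handed in: Knob past its click (over 0.8 rad); gauge gripped, the middle (35 mm) of its base resting on the stud (over 0.5 N, top within 7 mm), touching neither timber nor clamp, in line with the timber within 0.17 rad; pointer still (0.3 rad/s) and within 0.055 rad (3 degrees) of the red mark (all of step 3 and value of joint clamp_knob above 0.8 rad and contact force between the fingers and gauge above 2 N and contact force between gauge and timber below 0.3 N and contact force between gauge and clamp below 0.3 N and angle between the x axis of gauge and the x axis of timber, either way round below 0.17 rad and angle between the z axis of pointer_tip and the z axis of mark_tip, either way round below 0.055 rad and velocity of joint pointer between -0.3 and 0.3 rad/s); the arm keeps its last pose, push and grip.
It fails at once if the gauge is pressed on the stud with more than 40 N (contact force between gauge and stud above 40 N).
It fails at once if the jar, beaker, brush, spatula, scale bar or brick is shifted by more than 30 mm (distance of any of jar_mid, beaker_rim, brush_grip, spatula_grip, scale_bar, brick from where it was at the start of the episode above 0.03 m).
It also fails if it takes over 72 s, if anything falls off the work surface, if the arm or the gripper's body presses on something with over 40 N, if the wrist force passes 120 N, or if a joint passes its speed limit or range.

## Working session

There is one attempt and no reset: what is moved stays moved. The work goes in short steps, each a Python script; the robot and the scene stay as the last script left them, time stands still between calls to the robot, and variables do not carry over. Pictures are saved under pics/ and viewed, at most 10 in all, crops included, and the job is handed in when it is done.

```bash
mkdir -p pics; ls; cat > h.py <<'E'
import numpy as np, cv2
from bench import *
from scipy.spatial.transform import Rotation as Ro
def px2w(c,xy,z=None):
    """world points of pixels; by depth or on plane z"""
    xy=np.atleast_2d(np.asarray(xy,float)); K=c["intrinsics"]
    d=np.stack([(xy[:,0]-K[0,2])/K[0,0],(xy[:,1]-K[1,2])/K[1,1]],1)
    s=d.copy()
    for _ in range(10): s=d/(1+c["k1"]*(s**2).sum(1,keepdims=True))
    ray=np.c_[s,np.ones(len(s))]; R=c["R"]; o=-R.T@c["t"]
    if z is None:
        i=np.round(xy).astype(int); Z=c["range_z"][i[:,1],i[:,0]]
        return (ray*Z[:,None]-c["t"])@R
    w=ray@R
    return o+w*((z-o[2])/w[:,2])[:,None]
def w2px(c,X):
    p=np.atleast_2d(X)@c["R"].T+c["t"]; s=p[:,:2]/p[:,2:]
    s=s*(1+c["k1"]*(s**2).sum(1,keepdims=True)); K=c["intrinsics"]
    return s*[K[0,0],K[1,1]]+[K[0,2],K[1,2]]
def cloud(c,m):
    v,u=np.nonzero(m&(c["range_z"]>0)); return px2w(c,np.c_[u,v])
def down(yaw): # tool z down, tool y (closing line) at angle yaw in world xy
    y=np.array([np.cos(yaw),np.sin(yaw),0]); z=np.array([0,0,-1.]); x=np.cross(y,z)
    return Ro.from_matrix(np.c_[x,y,z])
E
cat > a.py <<'E'
from h import *
for n in("side","top"):
    c=capture(n); cv2.imwrite(f"pics/{n}0.png",c["image"])
    print(n,"cam at",(-c["R"].T@c["t"]).round(3),"axis",c["R"][2].round(2))
    for q in("clamp_knob","timber","stud","gauge","gauge_grip","clamp","mark","pointer","jar_mid","beaker_rim","brush_grip","spatula_grip","scale_bar","brick"):
        r=silhouettes(n,q)
        for k in r[:2]:
            P=cloud(c,k["region"])
            if len(P)<3: print(q,round(k["conf"],2),len(P));continue
            print(q,round(k["conf"],2),np.round(k["xy"]),len(P),"med",np.median(P,0).round(3),"lo",np.percentile(P,2,0).round(3),"hi",np.percentile(P,98,0).round(3))
print(current_clock())
E
python3 a.py
```

```text
pics
side cam at [0.15  0.622 0.792] axis [ 0.42 -0.61 -0.67]
clamp_knob 0.73 [248. 227.] 181 med [0.542 0.082 0.07 ] lo [0.529 0.049 0.065] hi [0.563 0.096 0.094]
clamp_knob 0.45 [268. 169.] 216 med [ 0.587 -0.084  0.153] lo [ 0.569 -0.238  0.043] hi [ 0.691 -0.069  0.167]
timber 0.8 [256. 226.] 2743 med [0.547 0.046 0.064] lo [ 0.488 -0.128  0.017] hi [0.622 0.16  0.067]
stud 0.67 [250. 225.] 159 med [0.541 0.082 0.07 ] lo [0.53  0.06  0.066] hi [0.562 0.095 0.094]
stud 0.18 [274. 152.] 317 med [ 0.705 -0.252  0.049] lo [ 0.667 -0.304  0.032] hi [ 0.739 -0.21   0.06 ]
gauge 0.68 [334. 163.] 669 med [ 0.496 -0.317  0.072] lo [ 0.479 -0.374  0.007] hi [ 0.522 -0.28   0.149]
gauge_grip 0.72 [331. 164.] 745 med [ 0.497 -0.317  0.065] lo [ 0.478 -0.46   0.   ] hi [ 0.547 -0.278  0.148]
clamp 0.95 [258. 176.] 772 med [ 0.605 -0.074  0.121] lo [ 0.571 -0.102  0.017] hi [ 0.668 -0.053  0.166]
mark 0.57 [269. 169.] 191 med [ 0.585 -0.082  0.152] lo [ 0.569 -0.099  0.131] hi [ 0.604 -0.069  0.167]
jar_mid 0.86 [172. 314.] 786 med [0.537 0.383 0.065] lo [0.521 0.355 0.008] hi [0.571 0.403 0.0
[... 1978 characters left out ...]
0.216 0.055] lo [0.715 0.177 0.003] hi [0.779 0.243 0.096]
brush_grip 0.6 [231. 286.] 856 med [0.322 0.035 0.018] lo [0.26  0.008 0.012] hi [0.417 0.064 0.022]
brush_grip 0.59 [235. 113.] 342 med [0.762 0.043 0.005] lo [ 0.75  -0.026  0.002] hi [0.773 0.106 0.009]
spatula_grip 0.58 [358. 263.] 395 med [ 0.372 -0.265  0.009] lo [ 0.274 -0.297 -0.001] hi [ 0.442 -0.225  0.014]
spatula_grip 0.17 [242. 189.] 4100 med [0.563 0.015 0.062] lo [ 0.498 -0.131  0.027] hi [0.628 0.149 0.065]
scale_bar 0.69 [239. 111.] 384 med [0.762 0.035 0.005] lo [ 0.75  -0.03   0.002] hi [0.776 0.109 0.009]
brick 0.94 [354. 132.] 1216 med [ 0.706 -0.257  0.045] lo [ 0.662 -0.311  0.006] hi [ 0.753 -0.211  0.057]
1.5
```

```bash
cat > b.py <<'E'
from h import *
t=capture("top"); 
reg=lambda n,q:silhouettes(n,q)[0]["region"]
def rect(P,s):
    r=cv2.minAreaRect((P[:,:2]*1000).astype(np.float32)); b=cv2.boxPoints(r); e=b[1]-b[0]; f=b[2]-b[1]
    L=e if np.hypot(*e)>np.hypot(*f) else f
    print(s,"ctr",np.round(r[0],1),"size",np.round(r[1],1),"long axis deg",round(np.degrees(np.arctan2(L[1],L[0]))%180,1),len(P)); 
def pca(P,s):
    w,v=np.linalg.eigh(np.cov(P[:,:2].T)); print(s,"mean",P.mean(0).round(4),"long deg",round(np.degrees(np.arctan2(v[1,1],v[0,1]))%180,1),"std",np.sqrt(w).round(4))
P=cloud(t,reg("top","timber")); T=P[(P[:,2]>.055)&(P[:,2]<.07)]; rect(T,"timber"); pca(T,"timber")
P=cloud(t,reg("top","clamp_knob")); P=P[P[:,2]>.155]; rect(P,"knob"); pca(P,"knob")
P=cloud(t,reg("top","stud")); P=P[P[:,2]>.08]; rect(P,"stud"); pca(P,"stud")
G=cloud(t,reg("top","gauge")); 
for lo,hi in((.141,.16),(.005,.02),(.03,.1)):
    P=G[(G[:,2]>lo)&(G[:,2]<hi)]; rect(P,f"gauge {lo}"); pca(P,"")
s=capture("side"); P=cloud(s,reg("side","gauge"))
Q=P[(P[:,2]>.141)&(P[:,2]<.16)]; rect(Q,"grip side"); pca(Q,"")
Q=P[(P[:,2]>.03)&(P[:,2]<.09)]; pca(Q,"dial side")
Q=cloud(s,reg("side","clamp")); Q=Q[Q[:,2]>.155]; rect(Q,"knob side"); pca(Q,"")
cv2.imwrite("pics/top1.png",cv2.resize(t["image"][80:300,60:460],(800,440),interpolation=cv2.INTER_CUBIC))
cv2.imwrite("pics/side1.png",cv2.resize(s["image"][100:350,130:400],(640,592),interpolation=cv2.INTER_CUBIC))
E
python3 b.py
```

```text
timber ctr [567.4  10.2] size [ 90.7 297.9] long axis deg 104.6 3913
timber mean [0.5632 0.0174 0.0618] long deg 103.2 std [0.0268 0.0833]
knob ctr [592.4 -85.4] size [49.1 14.2] long axis deg 42.0 153
knob mean [ 0.5918 -0.0849  0.1626] long deg 41.1 std [0.0041 0.014 ]
stud ctr [550.3  76.5] size [26.9 26.3] long axis deg 2.3 122
stud mean [0.5498 0.0761 0.0882] long deg 16.3 std [0.0073 0.0074]
gauge 0.141 ctr [ 503.2 -332.7] size [34.3 20.3] long axis deg 71.5 147
 mean [ 0.5029 -0.3317  0.1462] long deg 71.9 std [0.0057 0.0099]
gauge 0.005 ctr [ 503.  -331.3] size [118.7  27. ] long axis deg 74.1 150
 mean [ 0.5089 -0.2999  0.0133] long deg 67.1 std [0.0073 0.0321]
gauge 0.03 ctr [ 503.6 -330.1] size [83.1 28.9] long axis deg 73.7 370
 mean [ 0.5025 -0.3161  0.0766] long deg 63.2 std [0.0077 0.025 ]
grip side ctr [ 500.7 -329.7] size [36.9 20.2] long axis deg 76.9 56
 mean [ 0.4996 -0.3282  0.1469] long deg 74.4 std [0.0061 0.0109]
dial side mean [ 0.4972 -0.3179  0.0622] long deg 65.5 std [0.0065 0.0277]
knob side ctr [589.4 -86.3] size [46.2 14.8] long axis deg 44.7 86
 mean [ 0.5882 -0.0848  0.1632] long deg 42.2 std [0.0039 0.0133]
```

View pics/top1.png

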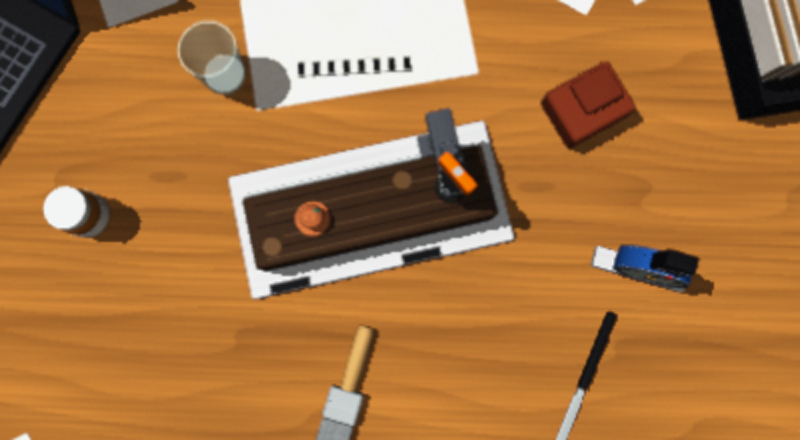

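View pics/side1.png

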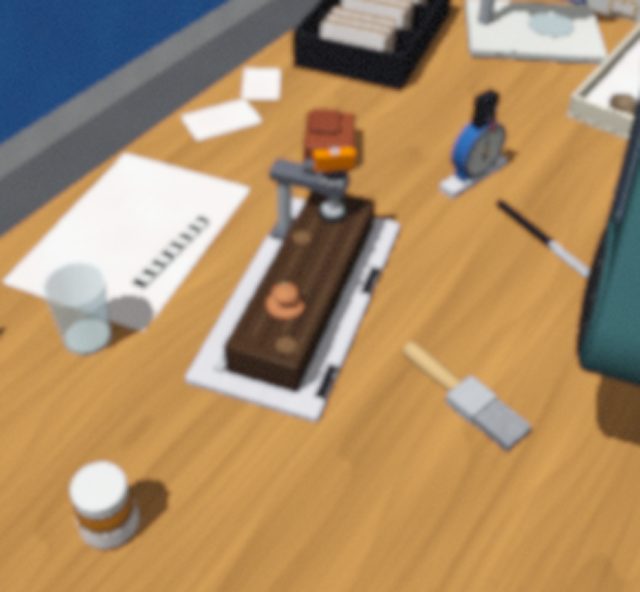

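The top view shows the knob bar at about (455,172) in the crop, the stud at (312,218) and the gauge at (650,268). The side view agrees with the networks and with the sizes given. The knob lies about 166 mm from the stud along 104°, which fits. I'll turn the knob first.

```bash
cat > c.py <<'E'
from h import *
K=np.array([.591,-.0855]); yaw0=np.radians(42+90); 
print(capture("side")["intrinsics"].round(0).tolist())
best=None
for k in(0,np.pi):
    q=down(yaw0-k).as_quat(); j=inverse_kinematics([*K,.1405],q)
    q2=down(yaw0-k-1.12).as_quat(); j2=inverse_kinematics([*K,.1405],q2)
    print(k,None if j is None else np.round(j,3),None if j2 is None else np.round(j2,3))
    if j is not None and j2 is not None and abs(j2[5]-j[5])<1.3 and (best is None or abs(j[5])+abs(j2[5])<best[0]): best=(abs(j[5])+abs(j2[5]),q)
q=best[1]
move_gripper(.05)
move_ptp([*K,.26],q); print("above",current_clock())
print(servo_line([*K,.1405],q,rate=.1,contact_N=8),current_position(),current_force())
move_gripper(0.0); print(current_finger_gap(),current_grip_force(),np.round(current_force(),1),np.round(current_torque(),2))
j0=np.array(current_joint_pos()); j2=inverse_kinematics(current_position(),(Ro.from_euler('z',-.2)*Ro.from_quat(current_orientation())).as_quat())
print(np.round(j0,3),np.round(j2,3),current_clock())
E
python3 c.py
```

```text
[[363.0, 0.0, 257.0], [0.0, 363.0, 196.0], [0.0, 0.0, 1.0]]
0 [-0.259  0.438  1.608 -0.     1.096 -2.563] [-0.259  0.438  1.608 -0.     1.096 -1.443]
3.141592653589793 [-0.259  0.438  1.608 -0.     1.096  0.578] [-0.259  0.438  1.608 -0.     1.096  1.698]
above 4.825
False [ 0.5915641  -0.08563373  0.14118955] [0.22301912 0.12331484 0.06532423]
0.013830152242157305 29.995057582855225 [ 2.4 -3.2 -1.4] [-0.46 -0.31  0.02]
[-2.600e-01  4.380e-01  1.608e+00 -1.000e-03  1.095e+00  5.780e-01] [-2.590e-01  4.380e-01  1.608e+00 -1.000e-03  1.095e+00  7.790e-01] 6.8167
```

```bash
cat > d.py <<'E'
from h import *
j=np.array(current_joint_pos()); b=j[5]
for d in(.3,.55,.8,1.1):
    j[5]=b+d; goto_joints(j); print(d,np.round(current_force(),1),np.round(current_torque(),2),round(current_finger_gap(),4),current_clock())
move_gripper(.05); p=current_position(); servo_line([p[0],p[1],.26],rate=.2)
t=capture("top"); P=cloud(t,silhouettes("top","clamp_knob")[0]["region"]); print(current_clock())
cv2.imwrite("pics/top2.png",cv2.resize(t["image"][130:230,180:340],(640,400),interpolation=cv2.INTER_CUBIC))
G=np.array([.502,-.331]); 
for y in(73.5-90,73.5+90):
    for z in (.112,.36): print(y,inverse_kinematics([*G,z],down(np.radians(y)).as_quat()))
E
python3 d.py
```

```text
0.3 [ 1.7 -2.9 -2. ] [-0.53 -0.29  0.  ] 0.0138 7.2083
0.55 [ 2.4 -5.5 -6.2] [-0.68 -0.41  0.07] 0.0137 7.5583
0.8 [ 1.1 -8.4 -1.3] [-1.01 -0.32 -0.14] 0.0137 7.9083
1.1 [ 1.6 -8.1 -3.4] [-1.19 -0.28 -0.04] 0.0138 8.3
9.8833
-16.5 [-6.97765623e-01  4.76295308e-01  1.62523888e+00 -4.44089210e-16
  1.04005847e+00 -4.09786296e-01]
-16.5 [-6.97765623e-01  2.71967455e-01  1.30250812e+00 -4.44089210e-16
  1.56711707e+00 -4.09786296e-01]
163.5 [-6.97765623e-01  4.76295308e-01  1.62523888e+00 -4.44089210e-16
  1.04005847e+00  2.73180636e+00]
163.5 [-6.97765623e-01  2.71967455e-01  1.30250812e+00 -4.44089210e-16
  1.56711707e+00  2.73180636e+00]
```

View pics/top2.png

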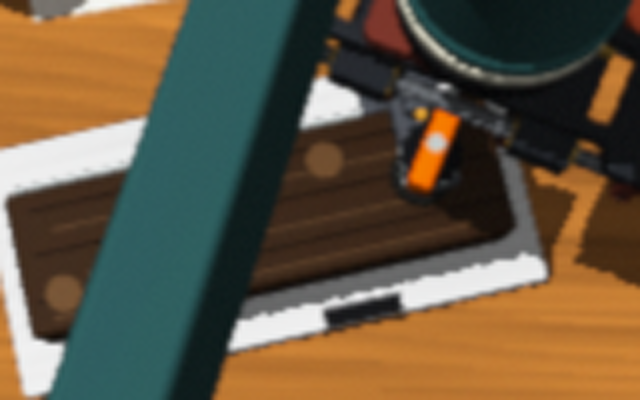

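The crop shows the orange bar (435,150) turned clockwise, and the torque changed sign past the detent, so the knob clicked. Next is the gauge.

```bash
cat > e.py <<'E'
from h import *
G=np.array([.502,-.331]); q=down(np.radians(-16.5)).as_quat()
move_gripper(.06); move_ptp([*G,.26],q)
print(servo_line([*G,.112],q,rate=.12,contact_N=6),np.round(current_position(),4),np.round(current_force(),2))
move_gripper(0.); print(current_finger_gap(),current_grip_force(),current_clock())
servo_line([*G,.40],q,rate=.2); print(current_finger_gap(),np.round(current_force(),2))
a=np.array([.82,.57,0]); M=None
for tilt in(.5,.35,.2,0):
    for s in ((.45),(.5),(.4),(.55)):
        qq=(Ro.from_rotvec(a*tilt)*down(np.radians(-55))); c0=np.array([.15,.622,.792])+s*np.array([.42,-.61,-.67])
        p=c0-qq.as_matrix()[:,2]*.054; j=inverse_kinematics(p,qq.as_quat())
        if j is not None and M is None: M=(p,qq,tilt,s); print(tilt,s,p.round(3),np.round(j,2))
move_ptp(M[0],M[1].as_quat()); sleep(1.5); print(current_clock())
c=capture("side"); cv2.imwrite("pics/side3.png",c["image"]); np.savez("m.npz",**c)
cv2.imwrite("pics/side3c.png",cv2.resize(c["image"][96:296,157:357],(600,600),interpolation=cv2.INTER_CUBIC))
print(spot_in("side","pointer_tip")[:2],spot_in("side","mark_tip")[:2],current_finger_gap(),current_position(),current_clock())
E
python3 e.py
```

```text
False [ 0.5025 -0.3314  0.1128] [ 0.64  0.35 -0.14]
0.01980741960998694 29.964044094085693 14.175
0.01947093508842747 [-0.04  1.42 -2.62]
0.5 0.45 [0.354 0.326 0.538] [0.23 0.06 1.26 0.5  1.97 1.35]
19.6833
[{'xy': [258.9, 200.2], 'conf': 0.47}] [{'xy': [263.8, 172.9], 'conf': 0.87}] 0.020270577454009 [0.353768   0.32624923 0.53789975] 19.8333
```

View pics/side3c.png

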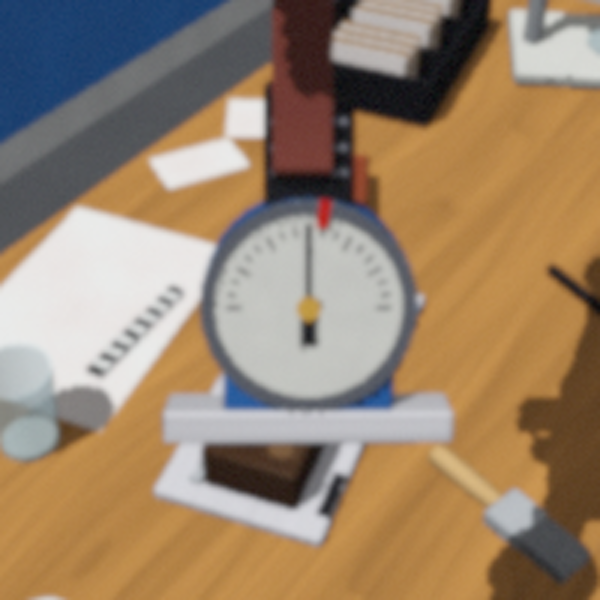

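The close view shows the gold hub at (309,310) in the crop, the pointer straight up to (308,228) and the red mark at (324,213), which leans right. I'll measure the angle on the dial plane, then go to the stud.

```bash
cat > f.py <<'E'
from h import *
c=dict(np.load("m.npz")); im=c["image"].astype(int); 
R=Ro.from_quat(current_orientation()).as_matrix(); p=np.array(current_position())
print("tool err deg", R[:,1].round(3),R[:,2].round(3))
def dial(xy):
    P0=p+R[:,2]*.0548-R[:,1]*.012
    A=px2w(c,xy,0.); o=-c["R"].T@c["t"]; d=A-o
    s=((P0-o)@R[:,1])/(d@R[:,1]); X=o+d*s[:,None]-P0
    return np.c_[X@R[:,0],-X@R[:,2]]*1000
B,G,Rd=im[...,0],im[...,1],im[...,2]; yy,xx=np.mgrid[:384,:512]; box=(abs(xx-257)<36)&(yy>155)&(yy<225)
def cen(w): w=w*box; return [(xx*w).sum()/w.sum(),(yy*w).sum()/w.sum()],w.sum()
red=(Rd-np.maximum(B,G)-40).clip(0)*((Rd>130)&(G<110)&(B<110)&(yy<180)); gold=(Rd-B-50).clip(0)*(yy>190)*(Rd>150)*(abs(xx-260)<8)
r,nr=cen(red); g,ng=cen(gold); D=dial([r,g]); v=D[0]-D[1]
print("red",r,"hub",g,D.round(2),"len",np.hypot(*v).round(1),"mark angle",np.arctan2(-v[0],v[1]).round(4))
# pointer: dark pixels between radius 12 and 32
q=np.c_[xx[box],yy[box]]; d=dial(q)-D[1]; rr=np.hypot(*d.T); th=np.arctan2(-d[:,0],d[:,1]); w=(150-im.mean(2)[box]).clip(0)*(rr>10)*(rr<28)*(abs(th)<.3)
print("pointer angle",(th*w).sum()/w.sum(), "w",w.sum())
E
python3 f.py
```

```text
tool err deg [ 0.504 -0.719 -0.479] [-0.273  0.393 -0.878]
red [np.float64(266.80385746976134), np.float64(165.00948022229485)] hub [np.float64(259.539406779661), np.float64(198.67542372881357)] [[-11.63  41.74]
 [ -3.22   0.82]] len 41.8 mark angle 0.2027
pointer angle -0.010844190172889444 w 554.3333333333335
```

```bash
sed -i 's/(yy<180));/(yy<180)\&(yy>161)\&(abs(xx-265)<8));/' f.py; python3 f.py; python3 - <<'E'
import numpy as np
c=np.load("m.npz")["image"].astype(int); print((c[...,2]-np.maximum(c[...,0],c[...,1]))[158:178,256:276])
E
```

```text
tool err deg [ 0.504 -0.719 -0.479] [-0.273  0.393 -0.878]
red [np.float64(264.6076707950459), np.float64(166.4482620854974)] hub [np.float64(259.539406779661), np.float64(198.67542372881357)] [[-9.05 40.02]
 [-3.22  0.82]] len 39.6 mark angle 0.1476
pointer angle -0.010844190172889444 w 554.3333333333335
[[ -5   0  -7  -5  -2  -1 -10  -4  -3  -2  -5  -5  -2  -3  -5  -6  -1  13
   38  59]
 [ -3  -7  -6  -7  -8  -5   0  -4  -3  -3  -4  -7  -2  -4  -5  -6  -4  12
   40  61]
 [-10 -10 -13 -18 -18 -11  -7  -3   6   4   3  -4  -8  -4  -7  -4  -2  12
   39  60]
 [-23 -24 -27 -35 -31 -22  -6  18  39  41  32  15   1  -9  -6  -7  -3  11
   37  56]
 [-32 -29 -30 -33 -32 -24  -2  40  80  88  71  38   3 -17 -23 -19 -11   2
   27  47]
 [-28 -25 -24 -25 -23 -16   9  58 109 124 100  54   8 -21 -34 -32 -31 -26
   -6  16]
 [-18 -16 -16 -16 -16  -9  19  71 122 141 115  62  11 -17 -27 -33 -36 -39
  -37 -26]
 [-13 -12 -13 -13 -11  -3  28  80 130 144 114  59   8 -14 -17 -22 -29 -34
  -33 -37]
 [-10 -10  -9  -9  -7   2  37  93 136 139 106  50   7 -10 -13 -15 -18 -21
  -23 -30]
 [ -5  -4  -4  -5  -4   7  4
[... 207 characters left out ...]
  -6  -8
  -12 -13]
 [ -1  -1  -2   0   2  11  36  83 125 112  61  16   0  -1  -1  -1  -2  -1
   -5  -9]
 [ -1  -1  -1  -1   1  10  29  60  93  80  41   9  -1  -2  -1  -2  -2  -1
   -3  -2]
 [  0  -1   1   0   1   4  14  27  45  35  16   3  -1  -1  -1  -2  -1  -2
   -2  -2]
 [ -1   0  -1  -2   1   1   2   7  10   6   4   0  -1  -1  -1  -1  -1  -1
   -1  -2]
 [ -1   0  -2   1  -1   0  -1   0  -1  -1  -1  -1  -2  -1  -1   0  -1  -2
   -1  -1]
 [ -1  -1  -2  -1   0  -2  -1   0  -1  -1  -1  -1  -2  -1  -1  -1  -1   0
   -2  -1]
 [ -1  -2  -2   0  -1  -1  -1  -1  -1   0  -2  -2  -2  -1  -2  -1  -1  -1
   -2  -2]
 [ -1  -1  -1   0   0  -1  -1  -1  -1  -2  -2  -1  -2  -2  -1  -1  -1   0
   -1   0]]
```

```bash
cat > g.py <<'E'
from h import *
def meas(c,R,p,hub0):
    im=c["image"].astype(int); yy,xx=np.mgrid[:384,:512]; B,G,Rd=im[...,0],im[...,1],im[...,2]
    P0=p+R[:,2]*.0548-R[:,1]*.012; o=-c["R"].T@c["t"]
    def dial(xy):
        d=px2w(c,xy,0.)-o; X=o+d*(((P0-o)@R[:,1])/(d@R[:,1]))[:,None]-P0
        return np.c_[X@R[:,0],-X@R[:,2]]*1000
    box=np.hypot(xx-hub0[0],yy-hub0[1])<45; q=np.c_[xx[box],yy[box]]; d=dial(q)
    b,g,r=(k[box] for k in(B,G,Rd)); rr=np.hypot(*d.T)
    w=(np.minimum(r,g)-b-30).clip(0)*(rr<10); hub=(d*w[:,None]).sum(0)/w.sum()
    d=d-hub; rr=np.hypot(*d.T); th=np.arctan2(-d[:,0],d[:,1])
    w=(r-np.maximum(b,g)-30).clip(0)*(rr>33)*(rr<45)*(abs(th)<.5); m=(th*w).sum()/w.sum()
    w2=(140-(r+g+b)/3).clip(0)*(rr>9)*(rr<29)*(abs(th)<.35)*(r-b<60); pt=(th*w2).sum()/w2.sum()
    return m,pt,hub.round(2),w.sum(),w2.sum()
if __name__=="__main__":
    R=Ro.from_quat(current_orientation()); p=np.array(current_position())
    print(meas(dict(np.load("m.npz")),R.as_matrix(),p,(259.5,198.7)))
    piv=p+R.as_matrix()[:,2]*.0548
    R2=Ro.from_rotvec(-.155*R.as_matrix()[:,1])*R; p2=piv-R2.as_matrix()[:,2]*.0548
    servo_line(p2,R2.as_quat(),rate=.03); sleep(1.8)
    R=Ro.from_quat(current_orientation()).as_matrix(); p=np.array(current_position())
    for _ in range(3):
        c=capture("side"); print(meas(c,R,p,(259.5,198.7)))
    cv2.imwrite("pics/side4c.png",cv2.resize(c["image"][146:246,207:307],(600,600),interpolation=cv2.INTER_CUBIC)); print(current_clock())
E
python3 g.py
```

```text
(np.float64(0.14794257092625687), np.float64(-0.015682591008449764), array([-3.21,  0.72]), np.int64(2986), np.float64(269.00000000000006))
(np.float64(0.14837310948877092), np.float64(0.14601945344105352), array([-3.13,  0.53]), np.int64(2804), np.float64(353.33333333333337))
(np.float64(0.14843535527192034), np.float64(0.1462348067132997), array([-3.12,  0.54]), np.int64(2823), np.float64(349.66666666666663))
(np.float64(0.14847631248114795), np.float64(0.14787390926331165), array([-3.12,  0.52]), np.int64(2815), np.float64(400.6666666666667))
22.2167
```

View pics/side4c.png

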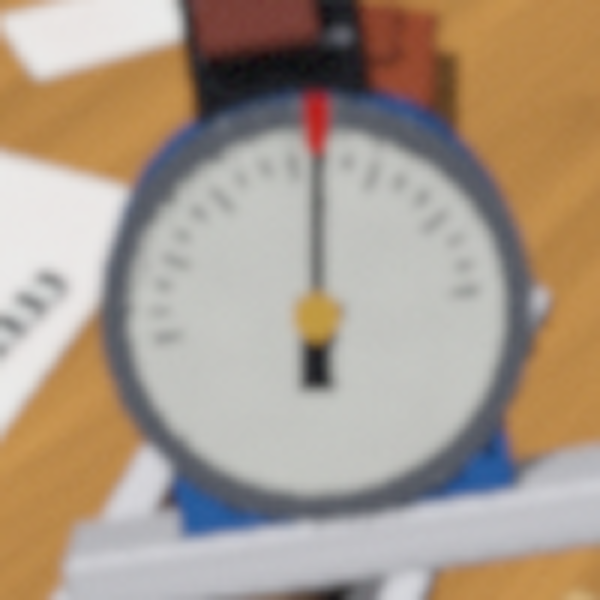

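The pointer overlaps the red mark: hub at (316,318), both straight up at x≈317 in the crop, and both measure about 0.147 rad. I'll keep that tilt and set the gauge on the stud.

```bash
cat > k.py <<'E'
from h import *
a=np.radians(14.3); S=np.array([.5496,.0775,.0918])
R=Ro.from_rotvec(-.156*np.array([np.cos(a),np.sin(a),0]))*down(a); M=R.as_matrix(); q=R.as_quat()
T=S-M@[.002,0,.1128]; up=np.array([0,0,1.])
print(T.round(4),M[:,0].round(3))
move_ptp(T+.10*up,q); print(current_clock())
servo_line(T+.012*up,q,rate=.08); sleep(.3); f0=np.array(current_force()); print(f0.round(2),np.round(current_torque(),2))
hit=servo_line(T-.004*up,q,rate=.008,contact_N=3.)
print(hit,(np.array(current_position())-T).round(4)); sleep(.5)
print((np.array(current_force())-f0).round(2),np.round(current_torque(),2),current_finger_gap(),current_clock())
for n in("side","top"):
    c=capture(n); np.savez(n+".npz",**c); u=w2px(c,S+[0,0,.06])[0].astype(int); print(n,u)
    cv2.imwrite(f"pics/{n}5.png",cv2.resize(c["image"][u[1]-60:u[1]+60,u[0]-70:u[0]+70],(700,600),interpolation=cv2.INTER_CUBIC))
E
python3 k.py
```

```text
[0.5458 0.0926 0.2035] [-0.244  0.957 -0.155]
23.6083
[-0.41  0.31 -2.8 ] [ 0.16 -0.04  0.02]
True [ 0.     -0.     -0.0004]
[1.39 0.41 8.66] [-0.04 -0.1   0.02] 0.019716882014232873 27.0583
side [248 204]
top [211 183]
```

View pics/side5.png

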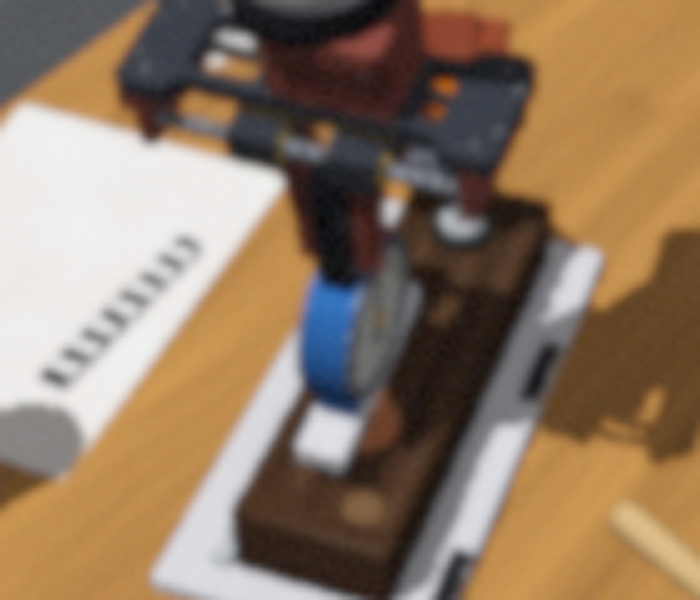

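The gauge sits on the stud: base end at (325,440), stud visible beside it at (385,420), clear of the timber and clamp. The contact height matches, but 8.7 N is more than needed. I'll ease it off and check the tilt for slip.

```bash
cat > l.py <<'E'
from h import *
f0=-2.8; p=np.array(current_position()); 
for i in range(4):
    f=current_force()[2]-f0
    if f<5: break
    p[2]-=-.0002; servo_line(p,rate=.01); sleep(.4); print((current_force()[2]-f0).__round__(2),np.round(current_torque(),2))
sleep(1)
R=Ro.from_quat(current_orientation()).as_matrix(); p=np.array(current_position())
c=capture("side"); np.savez("side.npz",**c)
o=p+R[:,2]*.0548-R[:,1]*.012-R[:,0]*.0031   # hub on the visible face
f=lambda th,r:o+r*(-np.sin(th)*R[:,0]-np.cos(th)*R[:,2])
print("hub,tip,mark px",w2px(c,[o,f(.148,.034),f(.148,.042)]).round(1),[ (k["xy"],k["conf"]) for k in spot_in("side","mark_tip")[:2]],[(k["xy"],k["conf"]) for k in spot_in("side","pointer_tip")[:2]])
# base tilt from the depth of the base
for n in("side","top"):
    c=capture(n); reg=silhouettes(n,"gauge")[0]["region"]; P=cloud(c,reg); L=(P-(p+R[:,2]*.1128-R[:,0]*.0031))@np.c_[R[:,0],R[:,1],-R[:,2]]*1000
    B=L[(L[:,2]<17)&(L[:,2]>9)&(abs(L[:,1])<12)]; print(n,len(L),"base-top z mm by y:",[(round(B[s,0].mean()),round(np.median(B[s,2]),1),s.sum()) for s in (B[:,0]<-47,B[:,0]>47) if s.sum()>2])
    print(" extent",np.percentile(L,[1,99],0).round(1).tolist())
c=dict(np.load("side.npz")); u=w2px(c,[o])[0].astype(int); cv2.imwrite("pics/side6.png",cv2.resize(c["image"][u[1]-25:u[1]+25,u[0]-30:u[0]+30],(720,600),interpolation=cv2.INTER_CUBIC)); print(u,current_clock())
E
python3 l.py
```

```text
2.65 [ 0.05 -0.43  0.02]
hub,tip,mark px [[252.5 207.7]
 [252.4 197.9]
 [252.4 195.5]] [([199.0, 207.9], 0.23)] []
side 786 base-top z mm by y: [(-55, np.float64(14.9), np.int64(5)), (55, np.float64(15.4), np.int64(28))]
 extent [[-47.3, -16.0, 9.7], [58.5, 11.5, 150.7]]
top 542 base-top z mm by y: [(-53, np.float64(14.7), np.int64(52))]
 extent [[-58.0, -12.1, 11.6], [9.1, 15.7, 148.3]]
[252 207] 29.25
```

View pics/side6.png

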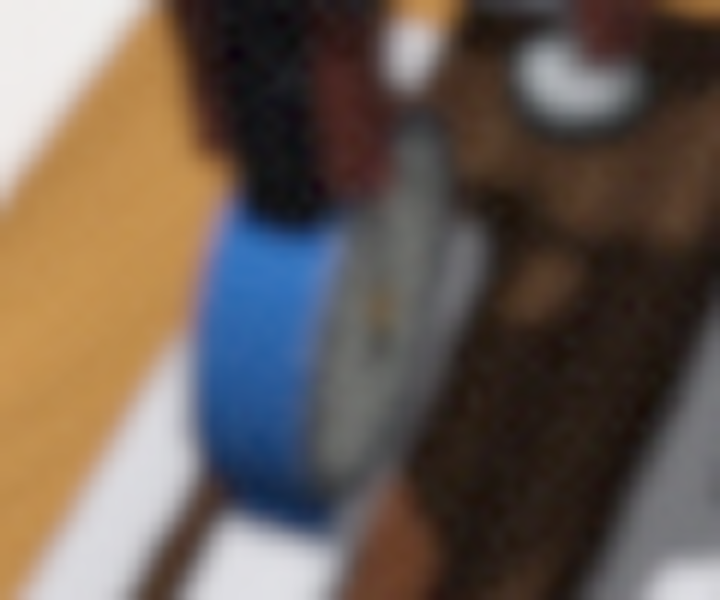

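The tilt in the hand is unchanged: base-top heights of 14.9 and 15.4 mm over 110 mm come to about 0.005 rad. The view shows the hub at (380,310) with the mark hidden by the finger. I'll check the force is steady, add a touch more push, and hand in.

```bash
cat > m.py <<'E'
from h import *
for _ in range(3): sleep(.2); print(np.round(current_force(),2),np.round(current_torque(),2))
p=np.array(current_position()); p[2]-=.0001; servo_line(p,rate=.01); sleep(1.5)
F=[]
for _ in range(4): sleep(.2); F.append(current_force()); print(np.round(F[-1],2),np.round(current_torque(),2))
f=np.mean(F,0)[2]+2.8; print(f,current_clock())
if 2.5<f<12: print(close_job())
E
python3 m.py
```

```text
[1.68 0.38 0.06] [ 0.07 -0.5   0.02]
[1.75 0.96 0.14] [ 0.13 -0.5   0.05]
[2.03 0.21 0.62] [ 0.1  -0.5   0.02]
[1.11 0.72 1.91] [ 0.14 -0.46  0.04]
[ 1.45 -0.29  0.9 ] [ 0.04 -0.47  0.08]
[ 2.   -0.26  1.68] [ 0.06 -0.54  0.02]
[2.18 0.83 0.89] [ 0.06 -0.49  0.04]
4.1435584743623135 32.4
the job is handed in; nothing more can be done
None
```

I handed the job in at 32 s of the 72 s allowed. The knob is turned past its click. The gauge is held along the timber, resting on the stud with about 4 N. The pointer was within about 0.01 rad of the red mark when checked before placing; at the stud the finger hides the mark, but depth readings showed no slip.

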